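# Shut and lock the sliding hatch of the harmonica case

## Task

Slide the grey hatch of the blue case shut, then push its yellow quarter-turn wing in and turn it clockwise (seen from above) a quarter turn until, let go, it springs up into its locked detent. Work by feel and do not force the fastener, and leave the other things on the cart where they lie.

Things in the scene. Friction and masses are not known exactly. Their poses are not given: they have to be found in the camera images.
- case: Blue metal case, 180 (x) by 260 (y) by 70 mm high, fixed to the cart, so it does not move. Origin: centre of its underside on the cart top; z up. A grey hatch slides on its flat top (deck) along the case's y. An aluminium stop bar 7 mm high lies along the deck's -y edge; guide strips 9 mm high (2 mm above the hatch) run along its -x and +x edges.
- case_slot (a point): Centre of the slot in the deck that takes the fastener (26 mm along the case's x, 8 mm along y), at case x = -55, y = -60, z = 70 mm. The wing's axis stands over it when the hatch is home.
- hatch (a joint): Sliding travel (m) of the grey hatch (159 x 110 x 6 mm plate, upper face 77 mm above the cart top). 0 = home against the stop bar; grows as it opens to the case's +y (starts 35 to 80 mm open). Friction about 2.5 N; stays where it is left. It carries the fastener, so it can be dragged by the wing.
- wing: Quarter-turn fastener: yellow wing 40 (its x) by 10 (its y) by 26 mm high on a 6 mm stem. Origin on the turning axis, level with the hatch's upper face while up; z up. The wing fills z = 27 to 53 mm. Starts along the case's x (red dots), is locked along the case's y (green dots). All of it goes down when pressed, so keep fingertips 27 mm above the hatch at first.
- wing_grip (a point): Point on the wing's axis 47 mm above wing's origin (6 mm below the wing's top), a good height to grip it across its 10 mm thickness. Axes as wing.
- press (a joint): Push-in depth of the wing (m), 0 = up. Spring: 3 N plus 0.3 N per mm. Passes the slot only with the hatch home and turn near 0, else lands on the deck at 0.5 mm. The hidden keeper's depth varies and is not measured: free to turn at 13.5 to 22.5 mm, hard bottom 2 mm below that (sharp rise over the spring's 8 to 11 N), locked it rests 2.5 mm above the free depth. Pressed too little, it jams.
- turn (a joint): Turn of the wing (rad), grows clockwise seen from above: 0 = unlocked (along the case's x), 1.57 = locked (along the case's y), with about 0.1 rad of play and a hard stop just past it. It snaps up into the detent only beyond about 1.45: let go of it then, rather than pull it up. Friction 0.03 N m.
- harmonica: Bystander: silver harmonica case 105 x 36 x 24 mm, loose, origin under its centre.
- pick_holder: Bystander: black slotted pick holder 80 x 50 x 44 mm, loose, origin under its centre.
- coaster: Bystander: white ceramic coaster, 100 mm across, 8 mm thick, loose, origin under its centre.
- koa_offcut: Bystander: brown fretboard offcut 50 x 160 x 9 mm with brass frets, loose, origin under its centre.

How it is judged:
By the outcome, as a careful person would: the job done as asked, in the order asked, and still so for the second after the job is handed in, with the robot touching nothing.
It also fails if it takes over 51 s, if anything falls off the work surface, if the arm or the gripper's body presses on something with over 40 N, if the wrist force passes 120 N, or if a joint passes its speed limit or range.

## Robot

A 6-joint arm with a two-finger parallel gripper is mounted at the origin on the work surface. World frame = base frame: x ahead of the robot, y to its left, z up, the work surface at z = 0. Lengths are in m, angles in rad, forces in N, time in s.
With the tool pointing down it reaches from about 0.3 to 0.75 m from the base axis. Payload 8.5 kg.
Tool frame: the origin (TCP) lies where the fingers leave the gripper's body, on its centre line; the fingertips stand 73 mm ahead of it and the grasp point (between the pads) lies 54 mm ahead of it; z points along the fingers, y is the line along which they close (so a half turn about z gives the same grasp; the last joint's range is limited). The gripper opens to 85 mm and grips with 20 to 120 N. Pads are 22 mm wide; open, the fingers measure 114 mm over their backs; the gripper's body (76 mm by 85 mm) begins 54 mm behind the grasp point. The pads swing forward as they close: fully open they stand 13 mm farther back than shut.
Start: joints at [-1.424, 0.381, 1.297, -0, 1.464, -0.215], TCP at [0.195, -0.514, 0.304] pointing down, gripper open.
Joint ranges: [-3.11, 3.11], [-0.89, 2.33], [0.22, 2.48], [-1.42, 4.56], [0.17, 2.85], [-2.88, 2.88]. Speed limits (rad/s): [2.39, 2.39, 3.14, 3.14, 3.14, 3.14].

## Interface

Orientations are given as a 3x3 rotation matrix whose columns are the frame's x, y, z axes.
In Python, from plant import manip gives the robot as it stands.
- The arm moves only by the shell command python3 -m creep 'ROWS' [FORCE]. ROWS is JSON, a list of rows, each an object of numbers: "dx", "dy", "dz": the shift along the tool's x, y, z in m; "ax", "ay", "az": the turn, a rotation vector about the tool's x, y, z in degrees; "claw": the closure, from 0 (fully open) to 1 (shut). A call has 1 to 20 rows; each row shifts and turns the commanded pose from where the row before left it, along the tool's axes as they then stand; what a row does not reach is not made up. A row lasts 1/12 s, in which the tool goes at most 41.7 mm and 7.16 degrees, less where a joint would pass 70% of its speed; a pose out of reach is approached as far as the arm can. A call with a gripper value outside its range is refused whole. The fingers move at their own pace and stop on an object; FORCE is the grip in N (left out, the last holds). Time passes only in rows, so rows that do not move let the fingers close. It gives the time, the measured TCP pose, the force, the opening and the grip force at its end, in the units of the state.
- manip.get_obs(): the state, without advancing time (a new reading comes with each control period).
- manip.grab_frame(name): name is "scene" or "side" or "wrist"; returns the picture (420x560x3 uint8, red, green, blue); there is no depth.
- manip.camera_params(name): a dict with "fov_y" (degrees; the focal length in pixels is half the picture's height over the tangent of half this angle, whatever the lens; pixels are square), "cx", "cy" (the principal point, pixels), "T" (4x4, takes a point from camera to world coordinates). Camera axes: x right, y down, z forward; pixel columns grow to the right and rows downward; lengths in m; the calibration is good to about 2 mm. The wrist camera is an equidistant fisheye: a pixel r from the principal point sees the ray r / f radians off the axis. A picture is of the moment at which its call begins: read the wrist's pose just before it. camera_params takes no time and is no camera call; for the wrist camera it gives the pose at the moment of the call.
- manip.sign_off(): hands the job in; it is judged then, once.
The state is a dict: "time": time; "joint_pos": joint angles; "joint_velocities": joint speeds; "effort": joint torques, N m; "tool_pos": TCP position; "eef_rot": TCP orientation; "force": force on the tool from outside, world axes, zero at the start; "torque": the same for the moment, N m; "grip_width": finger opening in m; "grasp_force": force on a finger pad.
Only numpy, scipy, OpenCV 4.12 (cv2) and the standard library are available. Lean on these libraries where they do the work, as an engineer would, in place of code of your own. Each camera call takes 0.05 s, during which the arm holds its last target. There are 200 camera calls.

## Working session

There is one attempt and no reset: what is moved stays moved. The work goes in short steps, Python scripts to look and compute and a shell command to move; the robot and the scene stay as the last step left them, time stands still between calls to the robot, and variables do not carry over. Pictures are saved under pics/ and viewed, at most 10 in all, crops included, and the job is handed in when it is done.

```bash
mkdir -p pics; python3 - <<'E'
from plant import manip
import cv2,numpy as np
for n in ["scene","side"]:
    im=manip.grab_frame(n); cv2.imwrite(f"pics/{n}0.png",cv2.cvtColor(im,cv2.COLOR_RGB2BGR))
    p=manip.camera_params(n); print(n,p["fov_y"],p["cx"],p["cy"],np.round(p["T"],4).tolist())
o=manip.get_obs(); print(o["time"],o["tool_pos"],np.round(o["eef_rot"],3).tolist(),o["grip_width"])
E
```

```text
scene 44.78974716686578 272.5642583321202 207.92096776312226 [[-0.0499, 0.7786, -0.6255, 1.2601], [0.9987, 0.0444, -0.0244, 0.0289], [0.0087, -0.6259, -0.7798, 0.888], [0.0, 0.0, 0.0, 1.0]]
side 54.93052757274009 279.3059305591037 209.2813401912344 [[0.9642, -0.2097, 0.1623, 0.5232], [-0.2651, -0.7466, 0.6102, -0.4273], [-0.0068, -0.6314, -0.7754, 0.6634], [0.0, 0.0, 0.0, 1.0]]
0.1 [ 0.1946268  -0.51424444  0.30336765] [[0.935, 0.354, -0.0], [0.354, -0.935, 0.001], [0.0, -0.001, -1.0]] 0.08539111629467758
```

View pics/scene0.png

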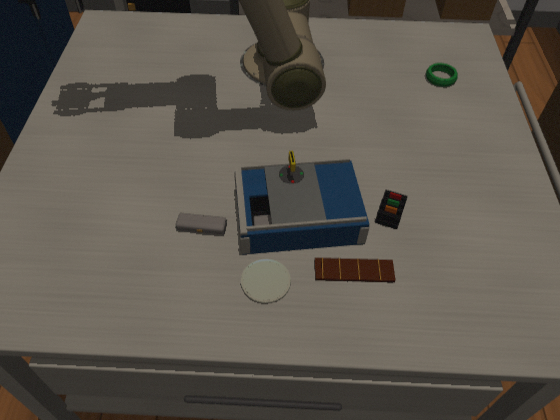

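View pics/side0.png

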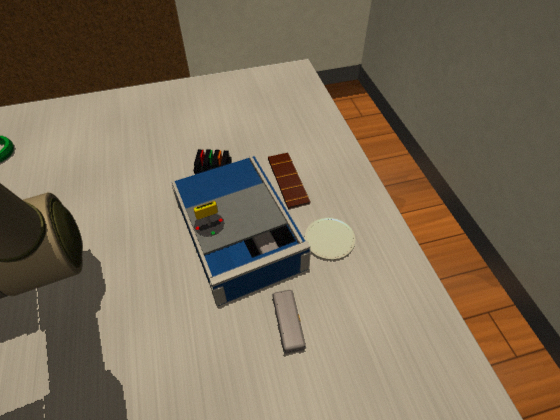

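Scene: case top spans about (237,165)–(365,240), with the wing at (292,163). Side: case top runs about (173,180)–(305,245), with the wing at (206,210). I'll zoom in to get the corners.

```bash
python3 - <<'E'
import cv2,numpy as np
a=cv2.imread("pics/scene0.png")[140:260,225:375]; b=cv2.imread("pics/side0.png")[150:305,165:315]
a=cv2.resize(a,None,fx=2.6,fy=2.6,interpolation=cv2.INTER_CUBIC); b=cv2.resize(b,None,fx=2.6,fy=2.6,interpolation=cv2.INTER_CUBIC)
a=cv2.copyMakeBorder(a,0,b.shape[0]-a.shape[0],0,10,cv2.BORDER_CONSTANT)
cv2.imwrite("pics/c0.png",np.hstack([a,b]));print(a.shape,b.shape)
E
```

```text
(403, 400, 3) (403, 390, 3)
```

View pics/c0.png

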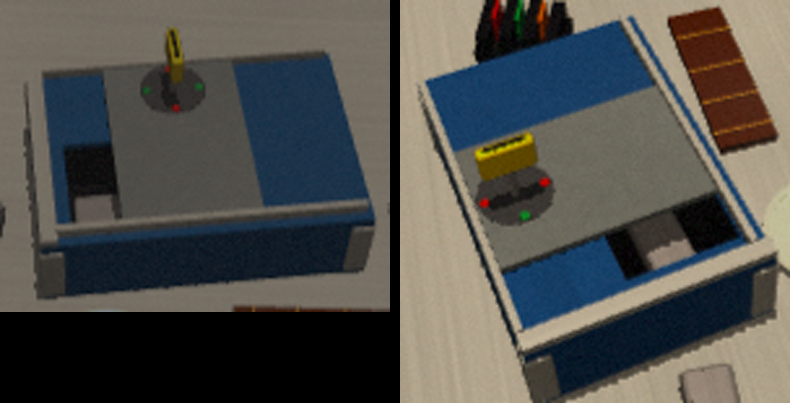

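The crops show the case with its +y close to world +y, and the wing standing over the grey disc: scene crop (174,35) and side crop (505,140). The disc centres are at (173,90) and (517,194).

```bash
cat > h.py <<'E'
from plant import manip
import numpy as np
from scipy.optimize import least_squares
def proj(p,P):
    T=np.linalg.inv(p["T"]); q=P@T[:3,:3].T+T[:3,3]; f=210/np.tan(np.radians(p["fov_y"])/2)
    return np.c_[p["cx"]+f*q[:,0]/q[:,2],p["cy"]+f*q[:,1]/q[:,2]]
E
python3 - <<'E'
from h import *
ps,pd=manip.camera_params("scene"),manip.camera_params("side")
S=lambda L:np.array([(225+u/2.6,140+v/2.6) for u,v in L]); D=lambda L:np.array([(165+(u-400)/2.6,150+v/2.6) for u,v in L])
C=np.array([[90,130,79],[90,-130,77],[-90,130,79],[-90,-130,77]])/1e3
us=S([(370,208),(52,235),(325,53),(42,72)]); ud=D([(630,18),(775,245),(425,80),(520,348)])
def R(a): return np.array([[np.cos(a),-np.sin(a),0],[np.sin(a),np.cos(a),0],[0,0,1]])
def W(v,P): return P@R(v[2]).T+[v[0],v[1],0]
r=least_squares(lambda v:np.r_[proj(ps,W(v,C))-us,proj(pd,W(v,C))-ud].ravel(),[.5,0,0],loss="soft_l1")
v=r.x; print("case",v,np.round(r.fun.reshape(-1,2),1).tolist())
def tri(a,b): 
    q=least_squares(lambda P:np.r_[proj(ps,P[None])-S([a]),proj(pd,P[None])-D([b])].ravel(),[.5,0,.1]); return q.x,abs(q.fun).max()
for n,a,b in [("disc",(173,90),(517,194)),("wingtop",(174,33),(504,140))]:
    P,e=tri(a,b); print(n,P,e,"in case",(P-[v[0],v[1],0])@R(v[2]))
h=least_squares(lambda t:np.r_[proj(ps,W(v,np.array([[-.055,-.06+t[0],.077]])))-S([(173,90)]),proj(pd,W(v,np.array([[-.055,-.06+t[0],.077]])))-D([(517,194)])].ravel(),[.05]);print("open",h.x,h.fun)
print(W(v,np.array([[-.055,-.06+h.x[0],.077],[-.055,-.06,.077]])))
E
```

```text
case [0.56581454 0.05554362 0.160187  ] [[2.0, 1.1], [-5.6, 2.2], [0.8, -3.5], [-7.5, -1.5], [-0.2, -5.1], [0.4, 1.1], [-4.9, -2.8], [0.2, 0.1]]
disc [0.51412029 0.03828691 0.0731575 ] 0.7587161028765479 in case [-0.05378493 -0.0087904   0.0731575 ]
wingtop [0.5133328  0.03557718 0.13703537] 1.4457290464915218 in case [-0.05499454 -0.01133983  0.13703537]
open [0.04963357] [-1.43744092 -0.80412886 -1.28841265 -1.03139405]
[[ 0.51317215  0.03653725  0.077     ]
 [ 0.52108885 -0.01246089  0.077     ]]
```

```bash
python3 -m creep '[{"dx":0.029,"dy":-0.0236},{"dx":0.029,"dy":-0.0236},{"dx":0.029,"dy":-0.0236},{"dx":0.029,"dy":-0.0236},{"dx":0.029,"dy":-0.0236},{"dx":0.029,"dy":-0.0236},{"dx":0.029,"dy":-0.0236},{"dx":0.029,"dy":-0.0236},{"dx":0.029,"dy":-0.0236},{"dx":0.029,"dy":-0.0236},{"dx":0.029,"dy":-0.0236},{"dx":0.029,"dy":-0.0236},{"dx":0.029,"dy":-0.0236},{"dx":0.029,"dy":-0.0236},{"dx":0.029,"dy":-0.0236},{"dx":0.029,"dy":-0.0236},{"dx":0.029,"dy":-0.0236},{"az":-7},{"az":-7},{"az":-7}]'
python3 -m creep '[{"az":-7},{"az":-7},{"az":-7},{"az":-7},{"az":-7},{"az":-7},{"az":-7},{"az":-7},{"az":-7},{"az":-7},{"az":-7},{"az":-7},{"az":-7},{"az":-7},{"az":-7},{"az":-7},{"az":-7},{"az":-7},{"az":-7},{"az":-7}]'
python3 -m creep '[{"az":-7},{"az":-0.5},{"claw":0}]'
python3 - <<'E'
from h import *
import cv2
o=manip.get_obs(); p=manip.camera_params("wrist"); im=manip.grab_frame("wrist")
cv2.imwrite("pics/w0.png",cv2.cvtColor(im,cv2.COLOR_RGB2BGR))
print(o["joint_pos"],o["tool_pos"],np.round(o["eef_rot"],3).tolist(),p)
E
```

```text
[-1.42433970e+00  3.81156208e-01  1.29815824e+00 -1.27640246e-05
  1.46356140e+00 -2.15283240e-01] [ 0.1946268  -0.51424444  0.30336765] [[0.935, 0.354, -0.0], [0.354, -0.935, 0.001], [0.0, -0.001, -1.0]] {'fov_y': 65.70646984690485, 'cx': 279.4740542604688, 'cy': 210.06623863157913, 'T': array([[ 0.35433098, -0.89508269, -0.2706964 ,  0.2624567 ],
       [-0.93511933, -0.33952479, -0.10136444, -0.48967479],
       [-0.00117859,  0.28904999, -0.95731328,  0.37456297],
       [ 0.        ,  0.        ,  0.        ,  1.        ]])}invalid input
invalid input
invalid input
```

View pics/w0.png

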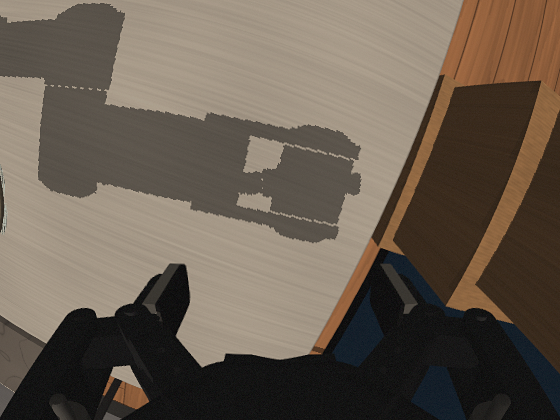

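The wrist picture shows only the table and shadow because the arm hasn't moved: every row was refused as invalid. I'll try giving every key.

```bash
python3 -m creep '[{"dx":0.029,"dy":-0.0236,"dz":0,"ax":0,"ay":0,"az":0,"claw":0}]'; echo; python3 -m creep '[{"dx":0.029,"dy":-0.0236}]' 30;echo;  python3 -m creep --help | head; python3 -c "
from h import *
o=manip.get_obs();print(o['time'],o['tool_pos'])"
```

```text
time: 0.23
tool_pos: [0.2115, -0.4852, 0.3029]
eef_rot: [[0.937, 0.35, -0.001], [0.35, -0.937, -0.001], [-0.001, 0.0, -1.0]]
force: [0.8, 0.4, 0.2]
grip_width: 0.0853
grasp_force: 0.0


0.2333 [ 0.21154356 -0.48515753  0.30287277]invalid input
invalid input: not JSON, or not a number
```

Every key is required in each row.

```bash
python3 -m creep '[{"dx":0.029,"dy":-0.0236,"dz":0,"ax":0,"ay":0,"az":0,"claw":0},{"dx":0.029,"dy":-0.0236,"dz":0,"ax":0,"ay":0,"az":0,"claw":0},{"dx":0.029,"dy":-0.0236,"dz":0,"ax":0,"ay":0,"az":0,"claw":0},{"dx":0.029,"dy":-0.0236,"dz":0,"ax":0,"ay":0,"az":0,"claw":0},{"dx":0.029,"dy":-0.0236,"dz":0,"ax":0,"ay":0,"az":0,"claw":0},{"dx":0.029,"dy":-0.0236,"dz":0,"ax":0,"ay":0,"az":0,"claw":0},{"dx":0.029,"dy":-0.0236,"dz":0,"ax":0,"ay":0,"az":0,"claw":0},{"dx":0.029,"dy":-0.0236,"dz":0,"ax":0,"ay":0,"az":0,"claw":0},{"dx":0.029,"dy":-0.0236,"dz":0,"ax":0,"ay":0,"az":0,"claw":0},{"dx":0.029,"dy":-0.0236,"dz":0,"ax":0,"ay":0,"az":0,"claw":0},{"dx":0.029,"dy":-0.0236,"dz":0,"ax":0,"ay":0,"az":0,"claw":0},{"dx":0.029,"dy":-0.0236,"dz":0,"ax":0,"ay":0,"az":0,"claw":0},{"dx":0.029,"dy":-0.0236,"dz":0,"ax":0,"ay":0,"az":0,"claw":0},{"dx":0.029,"dy":-0.0236,"dz":0,"ax":0,"ay":0,"az":0,"claw":0},{"dx":0.029,"dy":-0.0236,"dz":0,"ax":0,"ay":0,"az":0,"claw":0},{"dx":0.029,"dy":-0.0236,"dz":0,"ax":0,"ay":0,"az":0,"claw":0},{"dx":0,"dy":0,"dz":0,"ax":0,"ay":0,"az":-7,"claw":0},{"dx":0,"dy":0,"dz":0,"ax":0,"ay":0,"az":-7,"claw":0},{"dx":0,"dy":0,"dz":0,"ax":0,"ay":0,"az":-7,"claw":0},{"dx":0,"dy":0,"dz":0,"ax":0,"ay":0,"az":-7,"claw":0}]'
python3 -m creep '[{"dx":0,"dy":0,"dz":0,"ax":0,"ay":0,"az":-7,"claw":0},{"dx":0,"dy":0,"dz":0,"ax":0,"ay":0,"az":-7,"claw":0},{"dx":0,"dy":0,"dz":0,"ax":0,"ay":0,"az":-7,"claw":0},{"dx":0,"dy":0,"dz":0,"ax":0,"ay":0,"az":-7,"claw":0},{"dx":0,"dy":0,"dz":0,"ax":0,"ay":0,"az":-7,"claw":0},{"dx":0,"dy":0,"dz":0,"ax":0,"ay":0,"az":-7,"claw":0},{"dx":0,"dy":0,"dz":0,"ax":0,"ay":0,"az":-7,"claw":0},{"dx":0,"dy":0,"dz":0,"ax":0,"ay":0,"az":-7,"claw":0},{"dx":0,"dy":0,"dz":0,"ax":0,"ay":0,"az":-7,"claw":0},{"dx":0,"dy":0,"dz":0,"ax":0,"ay":0,"az":-7,"claw":0},{"dx":0,"dy":0,"dz":0,"ax":0,"ay":0,"az":-7,"claw":0},{"dx":0,"dy":0,"dz":0,"ax":0,"ay":0,"az":-7,"claw":0},{"dx":0,"dy":0,"dz":0,"ax":0,"ay":0,"az":-7,"claw":0},{"dx":0,"dy":0,"dz":0,"ax":0,"ay":0,"az":-7,"claw":0},{"dx":0,"dy":0,"dz":0,"ax":0,"ay":0,"az":-7,"claw":0},{"dx":0,"dy":0,"dz":0,"ax":0,"ay":0,"az":-7,"claw":0},{"dx":0,"dy":0,"dz":0,"ax":0,"ay":0,"az":-7,"claw":0},{"dx":0,"dy":0,"dz":0,"ax":0,"ay":0,"az":-7,"claw":0},{"dx":0,"dy":0,"dz":0,"ax":0,"ay":0,"az":-7,"claw":0},{"dx":0,"dy":0,"dz":0,"ax":0,"ay":0,"az":0,"claw":0}]'
cat >>h.py <<'E'
import cv2
def wrist(n):
    o=manip.get_obs(); p=manip.camera_params("wrist"); im=manip.grab_frame("wrist")
    cv2.imwrite(f"pics/{n}.png",cv2.cvtColor(im,cv2.COLOR_RGB2BGR)); np.save(f"pics/{n}.npy",p["T"])
    print(o["time"],np.round(o["joint_pos"],3),o["tool_pos"],np.round(o["eef_rot"],3).tolist(),np.round(o["force"],2),np.round(o["torque"],2))
def ray(T,u,v,z):
    p=manip.camera_params("wrist"); f=210/np.tan(np.radians(p["fov_y"])/2); d=np.array([u-p["cx"],v-p["cy"]]); r=np.hypot(*d); t=r/f
    k=T[:3,:3]@np.r_[d/max(r,1e-9)*np.sin(t),np.cos(t)]; return T[:3,3]+k*(z-T[2,3])/k[2]
E
python3 -c "
from h import *
wrist('w1')"
```

```text
time: 1.9
tool_pos: [0.5137, 0.0357, 0.3036]
eef_rot: [[0.655, 0.756, -0.001], [0.756, -0.655, 0.0], [-0.0, -0.001, -1.0]]
force: [0.3, -0.9, -0.3]
grip_width: 0.0853
grasp_force: 0.0
time: 3.57
tool_pos: [0.5137, 0.0354, 0.3037]
eef_rot: [[-0.999, -0.035, -0.001], [-0.035, 0.999, 0.0], [0.001, 0.0, -1.0]]
force: [0.0, -0.2, 0.2]
grip_width: 0.0852
grasp_force: 0.0
3.5667 [-0.162  0.319  1.393  0.     1.43  -1.767] [0.51367266 0.0353651  0.30370836] [[-0.999, -0.035, -0.001], [-0.035, 0.999, 0.0], [0.001, 0.0, -1.0]] [ 0.02 -0.21  0.2 ] [0.   0.01 0.02]
```

View pics/w1.png

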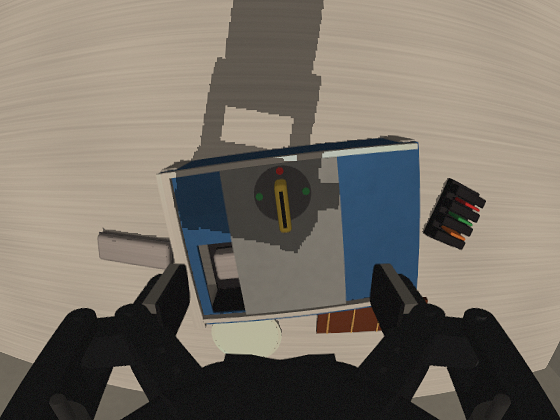

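The wrist view shows the wing's top from (279,182) to (287,231), the green dots at (259,197) and (306,191), the red dot at (280,171), and the hatch edges from (220,172) to (247,313) and (338,155) to (347,303).

```bash
python3 - <<'E'
from h import *
T=np.load("pics/w1.npy")
q={k:ray(T,*k) for k in [(279,182,.13),(287,231,.13),(259,197,.077),(306,191,.077),(280,171,.077),(220,172,.077),(247,313,.077),(338,155,.077),(347,303,.077),(419,148,.079),(162,174,.079),(206,321,.079)]}
for k in q: print(k,q[k])
def ang(a,b): d=q[b]-q[a]; return np.degrees(np.arctan2(d[1],d[0])), np.hypot(*d[:2])
L=list(q)
for i,j in [(0,1),(2,3),(5,6),(7,8),(10,9)]: print(L[i],ang(L[i],L[j]))
E
```

```text
(279, 182, 0.13) [0.49024108 0.03280563 0.13      ]
(287, 231, 0.13) [0.53004554 0.04060789 0.13      ]
(259, 197, 0.077) [0.51636041 0.01467208 0.077     ]
(306, 191, 0.077) [0.50895492 0.05883483 0.077     ]
(280, 171, 0.077) [0.49077163 0.03366037 0.077     ]
(220, 172, 0.077) [ 0.49327984 -0.022577    0.077     ]
(247, 313, 0.077) [0.64812727 0.00288027 0.077     ]
(338, 155, 0.077) [0.47336259 0.08691855 0.077     ]
(347, 303, 0.077) [0.63225695 0.11217394 0.077     ]
(419, 148, 0.079) [0.46067348 0.16707331 0.079     ]
(162, 174, 0.079) [ 0.49567219 -0.08000795  0.079     ]
(206, 321, 0.079) [ 0.66156069 -0.04386357  0.079     ]
(279, 182, 0.13) (np.float64(11.090217179293447), np.float64(0.04056193719495898))
(259, 197, 0.077) (np.float64(99.51915001709754), np.float64(0.044779343029501734))
(220, 172, 0.077) (np.float64(9.336044458667706), np.float64(0.15692609208352146))
(338, 155, 0.077) (np.float64(9.031302253659279), np.float64(0.16088893708101706))
(162, 174, 0.079) (np.float64(98.06222931274925), np.float64(0.24954771162986078))
```

Case yaw is about 9.2° and the wing axis is near (0.512, 0.037). I'll align the tool, descend and grip gently.

```bash
python3 -m creep '[{"dx":0.0015,"dy":0.002,"dz":0.02,"ax":0,"ay":0,"az":-3.6,"claw":0},{"dx":0,"dy":0,"dz":0.02,"ax":0,"ay":0,"az":-3.6,"claw":0.4},{"dx":0,"dy":0,"dz":0.03,"ax":0,"ay":0,"az":0,"claw":0.5},{"dx":0,"dy":0,"dz":0.03,"ax":0,"ay":0,"az":0,"claw":0.5},{"dx":0,"dy":0,"dz":0.02,"ax":0,"ay":0,"az":0,"claw":0.5},{"dx":0,"dy":0,"dz":0.004,"ax":0,"ay":0,"az":0,"claw":0.5},{"dx":0,"dy":0,"dz":0,"ax":0,"ay":0,"az":0,"claw":0.5},{"dx":0,"dy":0,"dz":0,"ax":0,"ay":0,"az":0,"claw":0.5}]' 40
python3 -c "
from h import *
wrist('w2')"
```

```text
time: 4.28
tool_pos: [0.5127, 0.0372, 0.1809]
eef_rot: [[-0.988, -0.154, 0.001], [-0.154, 0.988, -0.0], [-0.001, -0.0, -1.0]]
force: [-0.1, -0.0, -0.0]
grip_width: 0.0431
grasp_force: 0.0
4.2833 [-0.158  0.447  1.586  0.     1.107 -1.883] [0.51272008 0.03723483 0.18093588] [[-0.988, -0.154, 0.001], [-0.154, 0.988, -0.0], [-0.001, -0.0, -1.0]] [-0.06 -0.04 -0.05] [-0.05 -0.04  0.01]
```

View pics/w2.png

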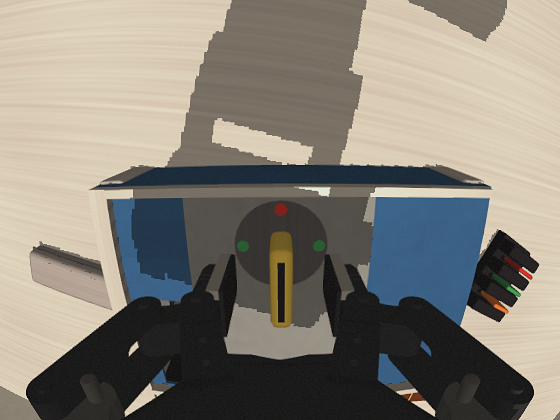

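The wing is centred between the open fingers at (281,235)–(281,326), with green dots at (243,246) and (319,246).

```bash
python3 -c "
from h import *
T=np.load('pics/w2.npy')
for k in [(281,235,.13),(281,326,.13),(243,246,.077),(319,246,.077),(281,210,.077)]: print(k,ray(T,*k))"
python3 -m creep '[{"dx":0,"dy":0,"dz":0,"ax":0,"ay":0,"az":0,"claw":1},{"dx":0,"dy":0,"dz":0,"ax":0,"ay":0,"az":0,"claw":1},{"dx":0,"dy":0,"dz":0,"ax":0,"ay":0,"az":0,"claw":1},{"dx":0,"dy":0,"dz":0,"ax":0,"ay":0,"az":0,"claw":1},{"dx":0,"dy":0,"dz":0,"ax":0,"ay":0,"az":0,"claw":1},{"dx":0,"dy":0,"dz":0,"ax":0,"ay":0,"az":0,"claw":1}]' 40
```

```text
(281, 235, 0.13) [0.48576123 0.03240935 0.13      ]
(281, 326, 0.13) [0.53057594 0.03948306 0.13      ]
(243, 246, 0.077) [0.51636004 0.01486544 0.077     ]
(319, 246, 0.077) [0.50949844 0.05892299 0.077     ]
(281, 210, 0.077) [0.49114059 0.03345489 0.077     ]
time: 4.83
tool_pos: [0.5124, 0.0373, 0.1803]
eef_rot: [[-0.988, -0.155, 0.001], [-0.155, 0.988, -0.0], [-0.001, -0.0, -1.0]]
force: [0.7, -0.0, 2.7]
grip_width: 0.0088
grasp_force: 44.5
```

Gripped. Now dragging toward the stop bar.

```bash
python3 -m creep '[{"dx":0,"dy":-0.005,"dz":0,"ax":0,"ay":0,"az":0,"claw":1},{"dx":0,"dy":-0.005,"dz":0,"ax":0,"ay":0,"az":0,"claw":1},{"dx":0,"dy":-0.005,"dz":0,"ax":0,"ay":0,"az":0,"claw":1},{"dx":0,"dy":-0.005,"dz":0,"ax":0,"ay":0,"az":0,"claw":1},{"dx":0,"dy":-0.005,"dz":0,"ax":0,"ay":0,"az":0,"claw":1},{"dx":0,"dy":-0.005,"dz":0,"ax":0,"ay":0,"az":0,"claw":1},{"dx":0,"dy":-0.005,"dz":0,"ax":0,"ay":0,"az":0,"claw":1},{"dx":0,"dy":-0.005,"dz":0,"ax":0,"ay":0,"az":0,"claw":1}]'
python3 -m creep '[{"dx":0,"dy":-0.001,"dz":0,"ax":0,"ay":0,"az":0,"claw":1},{"dx":0,"dy":-0.001,"dz":0,"ax":0,"ay":0,"az":0,"claw":1},{"dx":0,"dy":-0.001,"dz":0,"ax":0,"ay":0,"az":0,"claw":1},{"dx":0,"dy":-0.001,"dz":0,"ax":0,"ay":0,"az":0,"claw":1}]'
```

```text
time: 5.5
tool_pos: [0.5187, -0.0028, 0.18]
eef_rot: [[-0.988, -0.155, 0.001], [-0.155, 0.988, 0.0], [-0.001, -0.0, -1.0]]
force: [3.3, 4.3, 2.1]
grip_width: 0.0087
grasp_force: 44.5
time: 5.83
tool_pos: [0.5193, -0.0062, 0.18]
eef_rot: [[-0.988, -0.155, 0.001], [-0.155, 0.988, -0.0], [-0.001, -0.0, -1.0]]
force: [3.9, 3.3, 3.3]
grip_width: 0.0094
grasp_force: 44.5
```

```bash
for i in 1 2; do python3 -m creep '[{"dx":0,"dy":-0.001,"dz":0,"ax":0,"ay":0,"az":0,"claw":1},{"dx":0,"dy":-0.001,"dz":0,"ax":0,"ay":0,"az":0,"claw":1}]' | grep -E "pos|force:"; done
python3 -m creep '[{"dx":0,"dy":-0.001,"dz":0,"ax":0,"ay":0,"az":0,"claw":1}]'| grep -E "pos|force:"
```

```text
tool_pos: [0.5196, -0.0081, 0.1801]
force: [4.8, 3.4, 1.9]
grasp_force: 44.5
tool_pos: [0.5199, -0.0101, 0.18]
force: [4.7, 3.9, 2.8]
grasp_force: 44.5
tool_pos: [0.52, -0.0111, 0.1801]
force: [4.8, 2.5, 2.5]
grasp_force: 44.5
```

```bash
for i in 1 2 3; do python3 -m creep '[{"dx":-0.0003,"dy":-0.001,"dz":0,"ax":0,"ay":0,"az":0,"claw":1}]' | grep -E "pos|^force:"; done
```

```text
tool_pos: [0.5203, -0.012, 0.18]
force: [2.2, 2.7, 3.0]
tool_pos: [0.5205, -0.0127, 0.1799]
force: [1.1, 7.5, 3.8]
tool_pos: [0.5206, -0.013, 0.1797]
force: [1.0, 11.2, 3.1]
```

Lateral force rises at y≈-0.013 with about 50 mm of travel, so the hatch is home. I'll ease off slightly, then press while watching the force.

```bash
python3 -m creep '[{"dx":0,"dy":0.001,"dz":0.001,"ax":0,"ay":0,"az":0,"claw":1},{"dx":0,"dy":0,"dz":0.001,"ax":0,"ay":0,"az":0,"claw":1},{"dx":0,"dy":0,"dz":0.001,"ax":0,"ay":0,"az":0,"claw":1}]' | grep -E "pos|^force:"
python3 -m creep '[{"dx":0,"dy":0,"dz":0.001,"ax":0,"ay":0,"az":0,"claw":1},{"dx":0,"dy":0,"dz":0.001,"ax":0,"ay":0,"az":0,"claw":1}]' | grep -E "pos|^force:"
```

```text
tool_pos: [0.5206, -0.0126, 0.1767]
force: [1.5, 5.8, 3.8]
tool_pos: [0.5206, -0.0126, 0.1748]
force: [-0.7, 5.6, 4.8]
```

It passes the slot. Pressing on toward the bottom.

```bash
python3 -m creep '[{"dx":0,"dy":0,"dz":0.0015,"ax":0,"ay":0,"az":0,"claw":1},{"dx":0,"dy":0,"dz":0.0015,"ax":0,"ay":0,"az":0,"claw":1},{"dx":0,"dy":0,"dz":0.0015,"ax":0,"ay":0,"az":0,"claw":1},{"dx":0,"dy":0,"dz":0.0015,"ax":0,"ay":0,"az":0,"claw":1},{"dx":0,"dy":0,"dz":0.001,"ax":0,"ay":0,"az":0,"claw":1},{"dx":0,"dy":0,"dz":0.001,"ax":0,"ay":0,"az":0,"claw":1}]' | grep -E "pos|^force:"
for i in 1 2 3; do python3 -m creep '[{"dx":0,"dy":0,"dz":0.0007,"ax":0,"ay":0,"az":0,"claw":1},{"dx":0,"dy":0,"dz":0,"ax":0,"ay":0,"az":0,"claw":1}]' | grep -E "pos|^force:"; done
```

```text
tool_pos: [0.5206, -0.0126, 0.167]
force: [-0.2, 5.4, 6.6]
tool_pos: [0.5206, -0.0126, 0.1663]
force: [-0.3, 5.7, 7.2]
tool_pos: [0.5206, -0.0126, 0.1656]
force: [-0.5, 5.1, 6.1]
tool_pos: [0.5206, -0.0126, 0.1649]
force: [-0.2, 5.6, 6.6]
```

```bash
for i in 1 2 3; do python3 -m creep '[{"dx":0,"dy":0,"dz":0.0007,"ax":0,"ay":0,"az":0,"claw":1},{"dx":0,"dy":0,"dz":0,"ax":0,"ay":0,"az":0,"claw":1}]' | grep -E "pos|^force:"; done
```

```text
tool_pos: [0.5206, -0.0126, 0.1643]
force: [-0.7, 6.0, 7.4]
tool_pos: [0.5206, -0.0126, 0.1636]
force: [0.1, 6.8, 7.2]
tool_pos: [0.5206, -0.0126, 0.1629]
force: [-0.4, 5.5, 7.2]
```

```bash
for i in 1 2 ; do python3 -m creep '[{"dx":0,"dy":0,"dz":0.0007,"ax":0,"ay":0,"az":0,"claw":1},{"dx":0,"dy":0,"dz":0,"ax":0,"ay":0,"az":0,"claw":1}]' | grep -E "pos|^force:"; done
```

```text
tool_pos: [0.5206, -0.0125, 0.1622]
force: [0.0, 5.3, 7.6]
tool_pos: [0.5206, -0.0126, 0.1616]
force: [-0.3, 6.0, 8.3]
```

```bash
for i in 1 2 ; do python3 -m creep '[{"dx":0,"dy":0,"dz":0.0007,"ax":0,"ay":0,"az":0,"claw":1},{"dx":0,"dy":0,"dz":0,"ax":0,"ay":0,"az":0,"claw":1}]' | grep -E "pos|^force:"; done
```

```text
tool_pos: [0.5206, -0.0126, 0.1609]
force: [-0.9, 5.6, 9.3]
tool_pos: [0.5206, -0.0126, 0.1602]
force: [-0.8, 6.8, 8.4]
```

```bash
for i in 1 2 ; do python3 -m creep '[{"dx":0,"dy":0,"dz":0.0007,"ax":0,"ay":0,"az":0,"claw":1},{"dx":0,"dy":0,"dz":0,"ax":0,"ay":0,"az":0,"claw":1}]' | grep -E "pos|^force:"; done
```

```text
tool_pos: [0.5206, -0.0126, 0.1595]
force: [-1.0, 5.5, 8.1]
tool_pos: [0.5206, -0.0126, 0.1588]
force: [-0.6, 5.8, 10.0]
```

```bash
for i in 1 2 ; do python3 -m creep '[{"dx":0,"dy":0,"dz":0.0006,"ax":0,"ay":0,"az":0,"claw":1},{"dx":0,"dy":0,"dz":0,"ax":0,"ay":0,"az":0,"claw":1}]' | grep -E "pos|^force:"; done
```

```text
tool_pos: [0.5206, -0.0126, 0.1583]
force: [-1.0, 6.0, 9.7]
tool_pos: [0.5206, -0.0126, 0.1577]
force: [-0.8, 6.1, 9.2]
```

```bash
for i in 1 2 ; do python3 -m creep '[{"dx":0,"dy":0,"dz":0.0006,"ax":0,"ay":0,"az":0,"claw":1},{"dx":0,"dy":0,"dz":0,"ax":0,"ay":0,"az":0,"claw":1}]' | grep -E "pos|^force:"; done
```

```text
tool_pos: [0.5206, -0.0126, 0.1571]
force: [-0.8, 6.7, 9.9]
tool_pos: [0.5206, -0.0126, 0.1567]
force: [-2.1, 7.3, 11.8]
```

```bash
python3 -m creep '[{"dx":0,"dy":0,"dz":0.0006,"ax":0,"ay":0,"az":0,"claw":1},{"dx":0,"dy":0,"dz":0,"ax":0,"ay":0,"az":0,"claw":1}]' | grep -E "pos|^force:"
```

```text
tool_pos: [0.5206, -0.0126, 0.1567]
force: [-4.2, 5.9, 17.1]
```

Sharp rise at z≈0.1567, which is the bottom. Backing off about 1 mm and turning clockwise (+az).

```bash
python3 -m creep '[{"dx":0,"dy":0.0004,"dz":-0.001,"ax":0,"ay":0,"az":0,"claw":1},{"dx":0,"dy":0,"dz":-0.0006,"ax":0,"ay":0,"az":0,"claw":1},{"dx":0,"dy":0,"dz":0,"ax":0,"ay":0,"az":0,"claw":1}]' | grep -E "pos|^force:"
python3 -m creep '[{"dx":0,"dy":0,"dz":0,"ax":0,"ay":0,"az":4,"claw":1},{"dx":0,"dy":0,"dz":0,"ax":0,"ay":0,"az":4,"claw":1},{"dx":0,"dy":0,"dz":0,"ax":0,"ay":0,"az":4,"claw":1},{"dx":0,"dy":0,"dz":0,"ax":0,"ay":0,"az":4,"claw":1},{"dx":0,"dy":0,"dz":0,"ax":0,"ay":0,"az":4,"claw":1}]'; python3 -c "
from h import *
o=manip.get_obs();print(o['torque'])"
```

```text
tool_pos: [0.5206, -0.0124, 0.1577]
force: [-0.6, 3.8, 9.3]
time: 10.92
tool_pos: [0.5206, -0.0124, 0.1576]
eef_rot: [[-0.981, 0.195, -0.001], [0.195, 0.981, 0.0], [0.001, 0.0, -1.0]]
force: [-0.3, 5.6, 9.0]
grip_width: 0.0095
grasp_force: 45.5
[0.89238115 0.20292014 0.02687059]
```

Free turning: low torque and steady force.

```bash
python3 -m creep '[{"dx":0,"dy":0,"dz":0,"ax":0,"ay":0,"az":5,"claw":1},{"dx":0,"dy":0,"dz":0,"ax":0,"ay":0,"az":5,"claw":1},{"dx":0,"dy":0,"dz":0,"ax":0,"ay":0,"az":5,"claw":1},{"dx":0,"dy":0,"dz":0,"ax":0,"ay":0,"az":5,"claw":1},{"dx":0,"dy":0,"dz":0,"ax":0,"ay":0,"az":5,"claw":1},{"dx":0,"dy":0,"dz":0,"ax":0,"ay":0,"az":5,"claw":1},{"dx":0,"dy":0,"dz":0,"ax":0,"ay":0,"az":5,"claw":1},{"dx":0,"dy":0,"dz":0,"ax":0,"ay":0,"az":5,"claw":1},{"dx":0,"dy":0,"dz":0,"ax":0,"ay":0,"az":5,"claw":1},{"dx":0,"dy":0,"dz":0,"ax":0,"ay":0,"az":5,"claw":1},{"dx":0,"dy":0,"dz":0,"ax":0,"ay":0,"az":5,"claw":1}]'; python3 -c "
from h import *
o=manip.get_obs();print(o['torque'],o['joint_pos'])"
```

```text
time: 11.83
tool_pos: [0.5207, -0.0122, 0.1576]
eef_rot: [[-0.402, 0.916, -0.0], [0.916, 0.402, 0.001], [0.001, -0.0, -1.0]]
force: [0.7, 7.2, 9.9]
grip_width: 0.0091
grasp_force: 45.5
[1.16277842 0.02666732 0.0778478 ] [-2.51113730e-01  4.88868876e-01  1.59447828e+00  6.53547214e-04
  1.05871281e+00 -6.64977668e-01]
```

```bash
python3 -m creep '[{"dx":0,"dy":0,"dz":0,"ax":0,"ay":0,"az":4,"claw":1},{"dx":0,"dy":0,"dz":0,"ax":0,"ay":0,"az":4,"claw":1},{"dx":0,"dy":0,"dz":0,"ax":0,"ay":0,"az":4,"claw":1},{"dx":0,"dy":0,"dz":0,"ax":0,"ay":0,"az":0,"claw":1}]'; python3 -c "
from h import *
o=manip.get_obs();print(o['torque'])"
python3 -m creep '[{"dx":0,"dy":0,"dz":0,"ax":0,"ay":0,"az":2,"claw":1},{"dx":0,"dy":0,"dz":0,"ax":0,"ay":0,"az":0,"claw":1}]'; python3 -c "
from h import *
o=manip.get_obs();print(o['torque'])"
```

```text
time: 12.17
tool_pos: [0.5207, -0.0121, 0.1576]
eef_rot: [[-0.203, 0.979, -0.0], [0.979, 0.203, 0.001], [0.001, -0.0, -1.0]]
force: [-0.6, 6.4, 10.2]
grip_width: 0.009
grasp_force: 45.5
[1.21911169 0.00655014 0.0256599 ]
time: 12.33
tool_pos: [0.5207, -0.0121, 0.1576]
eef_rot: [[-0.171, 0.985, -0.0], [0.985, 0.171, 0.001], [0.001, 0.0, -1.0]]
force: [0.6, 7.2, 9.8]
grip_width: 0.0088
grasp_force: 45.5
[ 1.2248606  -0.03747217 -0.03423891]
```

```bash
python3 -m creep '[{"dx":0,"dy":0,"dz":0,"ax":0,"ay":0,"az":1.5,"claw":1},{"dx":0,"dy":0,"dz":0,"ax":0,"ay":0,"az":0,"claw":1},{"dx":0,"dy":0,"dz":0,"ax":0,"ay":0,"az":0,"claw":0.5},{"dx":0,"dy":0,"dz":0,"ax":0,"ay":0,"az":0,"claw":0.5},{"dx":0,"dy":0,"dz":0,"ax":0,"ay":0,"az":0,"claw":0.5},{"dx":0,"dy":0,"dz":0,"ax":0,"ay":0,"az":0,"claw":0.5},{"dx":0,"dy":0,"dz":0,"ax":0,"ay":0,"az":0,"claw":0.5}]'
python3 -m creep '[{"dx":0,"dy":0,"dz":-0.02,"ax":0,"ay":0,"az":0,"claw":0.5},{"dx":0,"dy":0,"dz":-0.03,"ax":0,"ay":0,"az":0,"claw":0.5},{"dx":0,"dy":0,"dz":-0.03,"ax":0,"ay":0,"az":0,"claw":0.5},{"dx":0,"dy":0,"dz":-0.03,"ax":0,"ay":0,"az":0,"claw":0.5},{"dx":0,"dy":0,"dz":0,"ax":0,"ay":0,"az":0,"claw":0.5}]'
python3 - <<'E'
from h import *
wrist('w3')
a=manip.grab_frame("side")[130:330,150:330]; w=cv2.cvtColor(cv2.imread("pics/w3.png"),cv2.COLOR_BGR2RGB)[100:380,100:460]
a=cv2.resize(a,(360,400)); w=cv2.resize(w,(430,400)); cv2.imwrite("pics/f.png",cv2.cvtColor(np.hstack([a,w]),cv2.COLOR_RGB2BGR))
E
```

```text
time: 12.92
tool_pos: [0.5207, -0.0128, 0.1569]
eef_rot: [[-0.146, 0.989, -0.001], [0.989, 0.146, -0.0], [-0.0, -0.001, -1.0]]
force: [0.8, -0.4, -0.4]
grip_width: 0.0427
grasp_force: 0.0
time: 13.33
tool_pos: [0.5222, -0.0129, 0.2725]
eef_rot: [[-0.147, 0.989, 0.009], [0.989, 0.147, -0.003], [-0.004, 0.009, -1.0]]
force: [0.2, 0.4, 1.0]
grip_width: 0.0429
grasp_force: 0.0
13.3333 [-0.251  0.355  1.433 -0.     1.344 -0.399] [ 0.52218619 -0.01290496  0.27247619] [[-0.147, 0.989, 0.009], [0.989, 0.147, -0.003], [-0.004, 0.009, -1.0]] [0.17 0.45 0.96] [0.02 0.   0.01]
```

View pics/f.png

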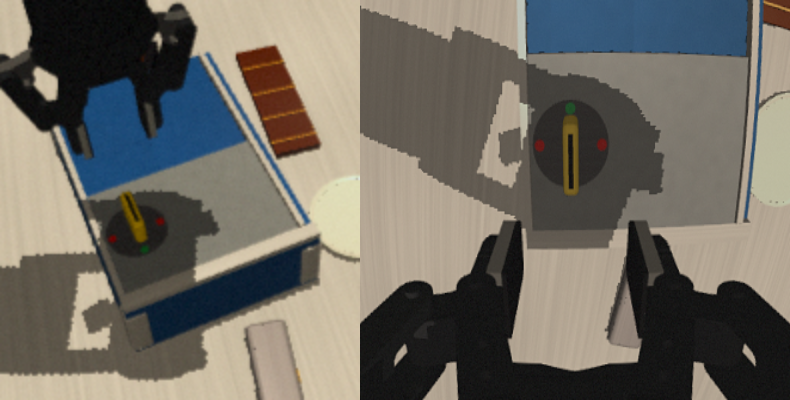

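The final view shows the hatch against the stop bar and the wing sitting low, in line with the green dots (right half, (570,105)–(571,195)). The bystanders haven't moved, and the gripper is clear with no load on it.

```bash
python3 -c "
from plant import manip
print(manip.sign_off())"
```

```text
the job is handed in; nothing more can be done
None
```

The hatch is shut against its stop bar, and the wing was pressed, turned a quarter turn clockwise and released in line with the green dots. I handed the job in at about 13 s; I didn't separately measure that the wing had sprung up into its detent, but it had turned past the snap point when I let go.

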